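Seat the site tile and show its walnut building to the review camera

ROBOT

A 7-joint arm with a two-finger parallel gripper is mounted at the origin on the work surface. World frame = base frame: x ahead of the robot, y to its left, z up, the work surface at z = 0. Lengths are in mm, angles in rad, forces in N, time in s.
With the tool pointing down it reaches from about 400 to 875 mm from the base axis. Payload 6.5 kg.
Tool frame: the origin (TCP) lies at the very end of the fingers, on their centre line; the grasp point (between the pads) lies 19 mm behind it; z points along the fingers, y is the line along which they close (so a half turn about z gives the same grasp; the last joint's range is limited). The gripper opens to 85 mm and grips with 20 to 120 N. Pads are 22 mm wide; open, the fingers measure 114 mm over their backs; the gripper's body (76 mm by 85 mm) begins 54 mm behind the grasp point. The pads swing forward as they close: fully open they stand 13 mm farther back than shut.
Start: joints at [1.257, 0.536, -0.004, 1.538, 0.003, 1.067, -0.071], TCP at [159.423, -630.139, 231.29] pointing down, gripper open.
Joint ranges: [-2.7, 2.7], [-0.37, 2.16], [-1.27, 1.26], [0.24, 2.4], [-1.31, 4.45], [0.19, 1.91], [-2.76, 2.76]. Speed limits (rad/s): [2.39, 2.39, 3.14, 3.14, 3.14, 3.14, 3.14].

INTERFACE

Orientations are given as a unit quaternion [w, x, y, z].
In Python, from workcell import r gives the robot as it stands. Calls block until the motion is done:
- r.movep(position, orientation): joint-space move of the TCP to a pose.
- r.move_l(position, attitude=None, max_speed=150, threshold=None): straight line of the TCP; attitude=None keeps the orientation; max_speed is the mean speed in mm/s. With threshold (N) it stops when the force on the tool has changed by that much, and returns True; else False.
- r.goto_joints(angles): joint-space move.
- r.ungrasp() and r.clamp(): open the fingers fully, or close them until they stop; the grip force is fixed at half the most.
- r.hold(seconds).
- r.inverse_kinematics(position, orientation): joint angles nearest the present ones, or None.
- r.state(): the state.
- r.capture(name): name is "side" or "top"; returns the picture (420x560x3 uint8, blue, green, red); there is no depth.
- r.calibration(name): a dict with "mtx" (3x3 intrinsics, pixels), "R" (3x3) and "t" (3): a world point X has camera coordinates R X + t. Camera axes: x right, y down, z forward; pixel columns grow to the right and rows downward; lengths in mm; the calibration is good to about 2 mm. A picture is of the moment at which its call begins. calibration takes no time and is no camera call.
A pose or a line that the arm cannot do raises r.MotionError and nothing moves.
- r.sign_off(): hands the job in; it is judged then, once.
The state is a dict: "clock": time; "joint_positions": joint angles; "qd": joint speeds; "tau": joint torques, N m; "tool_pos": TCP position; "tool_rot": TCP orientation; "ft_force": force on the tool from outside, world axes, zero at the start; "torque": the same for the moment, N m; "gripper_width": finger opening in mm; "grasp_force": force on a finger pad.
Only numpy, scipy, OpenCV 4.12 (cv2) and the standard library are available. Lean on these libraries where they do the work, as an engineer would, in place of code of your own. Each camera call takes 0.05 s, during which the arm holds its last target. There are 200 camera calls.

TASK

Set this scheme up for the online review: slide the loaded tile along the model base, without lifting it, until it is fully home in its bay in the site model, with all three buildings still standing in their plots. Then take the dark walnut building out by its two plain side walls, never pinching the slatted front, and hold it up to the review camera: the front facing the lens squarely (the camera looks a little downwards, so lean the building back to match), the right way up and centred in the picture, about 15 cm from the lens. Finish while still holding it there motionless in the air, with the tile home, the two pale houses in their plots, and the camera and the other things on the table left as they were.

Things in the scene. Friction and masses are not known exactly. Their poses are not given: they have to be found in the camera images.
- site_model: Site model fixed on the table: plywood base 340 (x) x 480 (y) mm, 9 mm thick, with black-edged context tiles (top 20 mm above the table) and small fixed buildings up to 45 mm tall on them round a bay. Origin: on the table under the bay's centre. The base is bare on the -y side (to y = -310), where the tile starts. The tile slides along the model's +y
- bay (a point): Centre of the bay at the height of its floor (9 mm above the table), the model's axes: the tile is fully home when its origin is here, axes parallel. The bay is 229 mm wide (walls at x = -114.5 and +114.5, 2.5 mm play each side of the tile), open towards -y, end wall at y = +70.5; the side walls begin at y = -70, their mouth corners bevelled 15 mm
- tile: Loose black model tile with pale top, 224 (x) x 140 (y) x 11 mm, about 0.3 kg. Origin: centre of its underside. Its +y edge enters the bay first. Starts 170-200 mm short of home, up to 20 mm off sideways, turned up to 0.15 rad. Three plots 47 x 47 mm, 3 mm deep (floor 8 mm above the underside) at x = -76, 0, +76, y = +25 hold one loose building each, in any order
- terrace_top (a point): Centre of the top of the brown terrace glued on the tile near its -y edge: 90 mm along the tile's x, 26 mm along y, 22 mm tall (11 to 33 mm above the tile's underside), at the tile's x = 0, y = -45; good to hold the tile by. 35 mm clear to the loose buildings behind it. Axes are the tile's
- walnut: The dark walnut building to be shown: 44 x 44 x 60 mm tall, about 0.1 kg. Origin: centre of its underside; z up. Front: its +x side; plain side walls: its +y and -y sides, 44 mm apart. It stands in a plot with its front towards the tile's +y; a white line on the roof edge marks the front. Neighbours leave 30 mm or more clear beside each side wall
- front: The slatted front glued on the walnut building: grey and pale vertical slats 40 mm wide (y), 44 mm tall, 5 mm thick, a white canopy at its foot standing out 9 mm further. Origin: centre of the outer face of the slats, at x = +27, y = 0, z = 34 mm in the building's frame; same axes as the building (outward is +x)
- rear (a point): Centre of the walnut building's plain rear wall (x = -22, y = 0, z = 34 mm in its frame), its axes
- lens (a point): Centre of the front glass of the review camera, about 0.25 m above the table. It looks along its own -x, 0.25 to 0.45 rad below level; its z is up in the picture, y sideways. Held right, the building's axes are parallel to these. The camera is a white box 70 x 46 x 36 mm with a black lens barrel 32 mm across, on a column 50 mm behind the lens
- camera_stand: Stand of the review camera, fixed on the table: dark base plate 110 x 110 x 14 mm, aluminium column 18 mm across, 0.29 m tall. Origin: on the table under the column; the camera looks towards its -x side
- house_a: Pale loose house 42 x 42 mm, 30 mm tall with a half-width roof step to 34 mm, 0.05 kg, in a plot of the tile. Origin: centre of its underside
- house_b: Pale loose house 42 x 42 mm, 38 mm tall with a half-width roof step to 42 mm, 0.05 kg, in a plot of the tile. Origin: centre of its underside
- glue: White glue bottle, 56 mm across, 150 mm tall. Origin: centre of its underside
- tape: Roll of tape lying flat, 90 mm across, 24 mm high. Origin: centre of its underside
- sanding_block: Cork sanding block 110 x 65 x 38 mm. Origin: centre of its underside
- paint: Red paint jar with black lid, 54 mm across, 62 mm tall. Origin: centre of its underside
- pencil_pot: Aluminium pencil pot, 76 mm across, 90 mm tall (160 mm with the pencils). Origin: centre of its underside

How it is judged (in metres and radians):
On the way:
1. the tile is fully home in the bay with the walnut building and both houses standing in their plots (y of tile in the frame of bay between -0.005 and 0.005 m and x of tile in the frame of bay between -0.006 and 0.006 m and angle between the x axis of tile and the x axis of site_model, either way round below 0.05 rad and z of tile in the frame of bay below 0.004 m and z of house_a in the frame of tile between 0.004 and 0.0105 m and angle between each of house_a, house_b, walnut's own z axis and vertical below 0.12 rad and z of house_b in the frame of tile between 0.004 and 0.0105 m and z of walnut in the frame of tile between 0.004 and 0.0105 m), for 0.3 s.
At the end, for the whole second after the job is handed in: Fingers alone hold the walnut building still in the air; its front faces the lens, centre 125-175 mm off and within 25 mm of mid-picture, square and upright within 0.21 rad. Tile home within 5 mm (6 mm sideways, 0.05 rad), both houses standing in their plots (x of front in the frame of lens between -0.175 and -0.125 m and y of front in the frame of lens between -0.025 and 0.025 m and z of front in the frame of lens between -0.025 and 0.025 m and x of rear in the frame of lens below -0.15 m and angle between the x axis of walnut and the x axis of lens, either way round below 0.21 rad and angle between the z axis of walnut and the z axis of lens, either way round below 0.21 rad and angle between walnut's own z axis and vertical below 1 rad and height (world z) of walnut above 0.1 m and contact force between the fingers and walnut above 0.5 N and contact force between walnut and tile below 0.05 N and contact force between walnut and site_model below 0.05 N and contact force between walnut and camera_stand below 0.05 N and linear speed of walnut below 0.03 m/s and angular speed of walnut below 0.2 rad/s and y of tile in the frame of bay between -0.005 and 0.005 m and x of tile in the frame of bay between -0.006 and 0.006 m and angle between the x axis of tile and the x axis of site_model, either way round below 0.05 rad and z of tile in the frame of bay below 0.004 m and z of house_a in the frame of tile between 0.004 and 0.0105 m and angle between each of house_a, house_b's own z axis and vertical below 0.12 rad and z of house_b in the frame of tile between 0.004 and 0.0105 m); the arm keeps its last pose, push and grip.
It fails at once if the tile is lifted off the model base instead of slid (more than 20 mm) (z of tile in the frame of bay above 0.02 m).
It fails at once if the fingers press on the slatted front (more than 2 N) (contact force between the fingers and front above 2 N).
It fails at once if a building on the tile is knocked over (angle between any of house_a, house_b's own z axis and vertical above 0.4 rad or angle between walnut's own z axis and vertical above 1 rad).
It fails at once if the camera is pushed out of its aim (distance of lens from where it was at the start of the episode above 0.008 m).
It fails at once if a bystander on the table (glue bottle, tape, sanding block, paint jar, pencil pot) is moved by more than 20 mm (distance of any of glue, tape, sanding_block, paint, pencil_pot from where it was at the start of the episode above 0.02 m).
It also fails if it takes over 61 s, if anything falls off the work surface, if the arm or the gripper's body presses on something with over 40 N, if the wrist force passes 120 N, or if a joint passes its speed limit or range.

## Working session

There is one attempt and no reset: what is moved stays moved. The work goes in short steps, each a Python script; the robot and the scene stay as the last script left them, time stands still between calls to the robot, and variables do not carry over. Pictures are saved under pics/ and viewed, at most 10 in all, crops included, and the job is handed in when it is done.

```bash
mkdir -p pics
python3 - <<'E'
from workcell import r
import cv2
for n in("top","side"):
    cv2.imwrite(f"pics/{n}0.png",r.capture(n)); c=r.calibration(n); print(n,c["mtx"],c["R"],c["t"])
print(r.state())
E
```

```text
top [[454.16889564   0.         270.34208691]
 [  0.         454.16889564 209.32755792]
 [  0.           0.           1.        ]] [[-0.00631871 -0.99996722 -0.0050635 ]
 [-0.99874895  0.00656204 -0.04957297]
 [ 0.04960458  0.00474393 -0.99875767]] [ -14.74147564  497.4622116  1624.66229914]
side [[472.55495174   0.         284.94221086]
 [  0.         472.55495174 207.99007919]
 [  0.           0.           1.        ]] [[-0.96162259 -0.27435407  0.00344089]
 [-0.20202894  0.6995231  -0.68545732]
 [ 0.18565102 -0.6598464  -0.72810468]] [ 490.21590519  236.35710318 1455.84766152]
{'clock': 0.1, 'joint_positions': array([ 1.25677754,  0.53709707, -0.00440662,  1.53876702,  0.00260119,
        1.06729683, -0.07114519]), 'qd': array([-2.98283284e-04, -2.39272652e-03, -5.76341988e-04, -2.09760465e-03,
        1.29600937e-03, -3.94205242e-04,  1.19923302e-06]), 'tau': array([ 2.39693312e-03, -5.84577763e+01,  1.05184402e+00, -2.59781241e+01,
        1.26672830e-02,  4.59988281e-03, -3.89670879e-05]), 'tool_pos': array([ 159.26688041, -629.60286361,  230.49953253]), 'tool_rot': array([-7.64357978e-04,  9.92326590e-01,  1.23641933e-01, -1.62163073e-04]), 'ft_force': array([-0.70032547,  0.28718016,  0.48127604]), 'torque': array([ 0.00782722, -0.00118623, -0.00965315]), 'grasp_force': 0.0, 'gripper_width': 85.46706608845606}
```

View pics/top0.png

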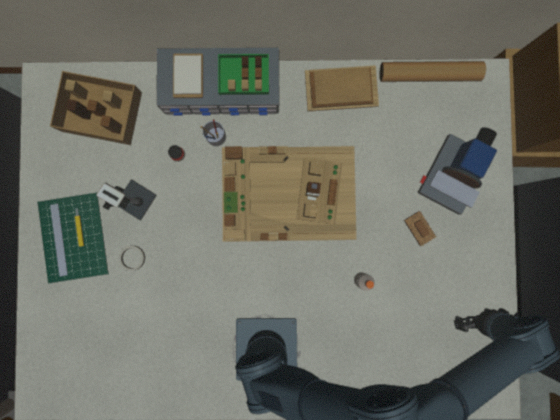

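View pics/side0.png

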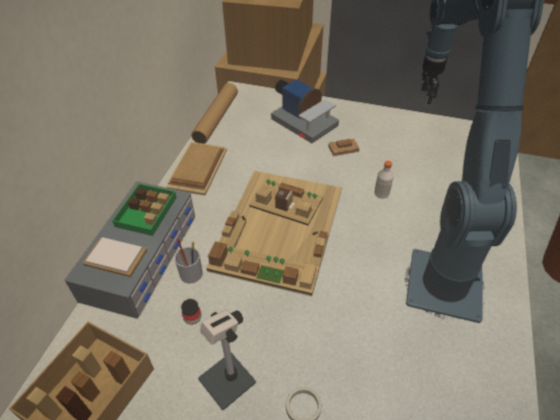

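The top view shows the model at columns 222-356, rows 146-240, with its +y to the left. The tile is near (318,192), the camera stand near (138,199) and the camera near (110,195). I'll enlarge both views to pick points.

Run:
```python
import cv2,numpy as np
a=cv2.imread("pics/top0.png")
def crop(im,x,y,w,h,s):
    c=cv2.resize(im[y:y+h,x:x+w],None,fx=s,fy=s,interpolation=cv2.INTER_CUBIC)
    for i in range(0,w,10):
        cv2.putText(c,str(x+i),(i*s,8),0,.3,(0,0,255),1); cv2.line(c,(i*s,8),(i*s,14),(0,0,255))
    for j in range(0,h,10):
        cv2.putText(c,str(y+j),(0,j*s+4),0,.3,(0,0,255),1); cv2.line(c,(18,j*s),(24,j*s),(0,0,255))
    return c
cv2.imwrite("pics/c1.png",crop(a,216,142,144,104,5))
b=cv2.imread("pics/side0.png")
cv2.imwrite("pics/c2.png",crop(b,190,170,156,120,5))
c=np.vstack([crop(a,92,170,76,56,7)[:,:532], ])
d=crop(b,180,295,80,110,5)
h=max(c.shape[0],d.shape[0]); z=np.zeros((h,c.shape[1]+d.shape[1]-132,3),np.uint8)
z=np.zeros((h,932,3),np.uint8); z[:c.shape[0],:532]=c; z[:d.shape[0],532:]=d
cv2.imwrite("pics/c3.png",z[:, :800] if 0 else cv2.resize(z,(800,int(h*800/932))))
```

```text
(no output)
```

View pics/c1.png

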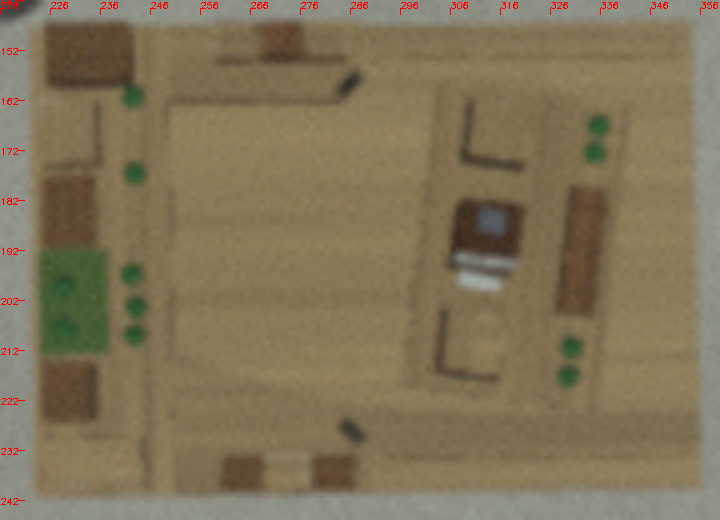

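View pics/c2.png

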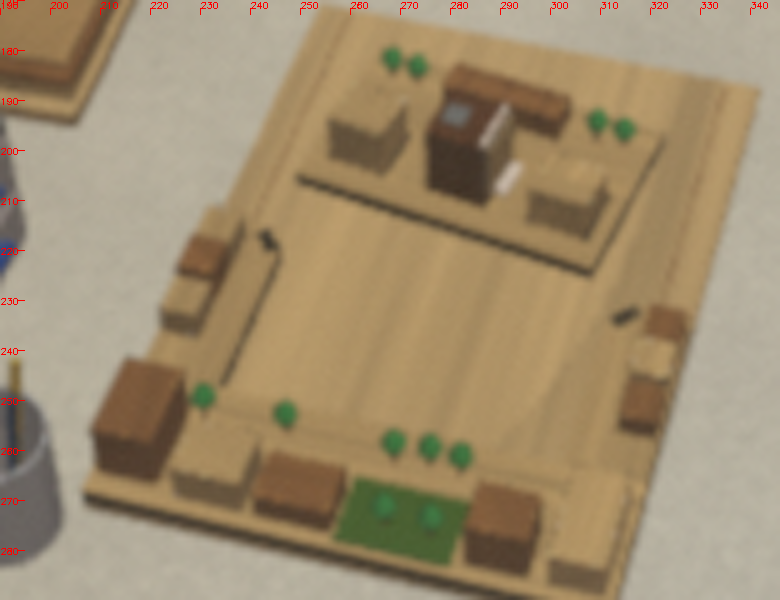

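View pics/c3.png

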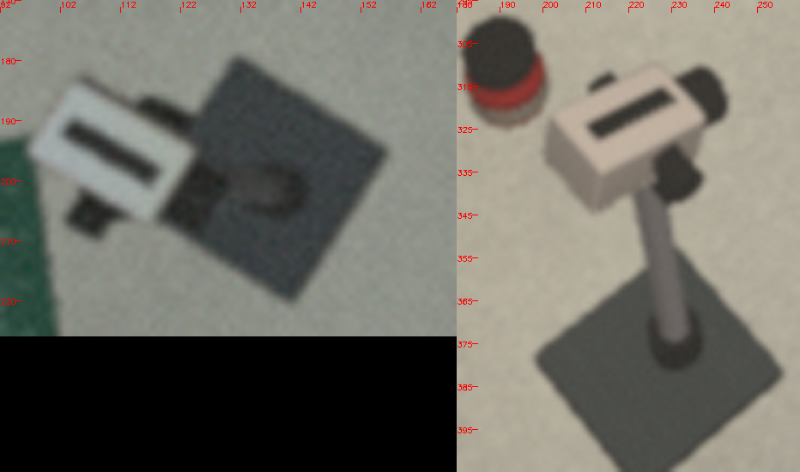

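The crops show these things:
- **Tile:** its terrace is at top pixel (332,192). The walnut's white roof line and canopy are on its image-bottom (world -x) side in both views, so the front faces the tile's -x here, not +y as described.
- **Review camera:** the lens is at about top (124,202) and side (237,317), looking mostly along -y.

Next I fit the poses.

```bash
cat > h.py <<'E'
import numpy as np, cv2
from workcell import r
from scipy.optimize import least_squares
from scipy.spatial.transform import Rotation as Ro
K={n:r.calibration(n) for n in("top","side")}
def proj(n,X):
    c=K[n]; p=c["mtx"]@(c["R"]@np.asarray(X,float)+c["t"]); return p[:2]/p[2]
def place(q,P): # planar pose x,y,yaw
    c,s=np.cos(q[2]),np.sin(q[2]); return np.array([q[0]+c*P[0]-s*P[1],q[1]+s*P[0]+c*P[1],P[2]])
def fit(obs,q0):
    f=lambda q:np.concatenate([proj(n,place(q,P))-uv for n,P,uv in obs])
    s=least_squares(f,q0,loss="soft_l1",f_scale=.7); return s.x,s.fun.reshape(-1,2)
def tri(a,b):
    Ps=[K[n]["mtx"]@np.c_[K[n]["R"],K[n]["t"]] for n in("top","side")]
    X=cv2.triangulatePoints(*Ps,np.array(a,float),np.array(b,float))[:,0]; X=X[:3]/X[3]
    return X, np.linalg.norm(proj("top",X)-a)+np.linalg.norm(proj("side",X)-b)
def quat(R): return Ro.from_matrix(R).as_quat()[[3,0,1,2]]
def down(yclose): # tool down, closing line along world yaw of tool y
    y=np.array([np.cos(yclose),np.sin(yclose),0]); z=np.array([0,0,-1.]); return quat(np.c_[np.cross(y,z),y,z])
E
cat > fit0.py <<'E'
from h import *
c1=lambda x,y:(216+x/5,142+y/5); c2=lambda x,y:(190+x/5,170+y/5)
M=[("top",(170,-310,9),c1(692,22)),("top",(-170,-310,9),c1(700,487)),("top",(-170,170,9),c1(35,492)),
("top",(122,-62.5,16),c1(349,83)),("top",(-122,-62.5,16),c1(352,430)),("top",(114.5,70.5,20),c1(168,101)),
("side",(-170,-310,9),c2(760,88)),("side",(170,170,7),c2(88,494)),("side",(-170,170,9),c2(612,600)),("side",(122,-62.5,16),c2(267,240)),("side",(-122,-62.5,16),c2(625,316)),("side",(114.5,70.5,20),c2(222,385))]
m,e=fit(M,[480,0,0]); print("model",m.round(3));print(e.round(1).tolist())
T=[("top",(112,70,20),c1(434,92)),("top",(-112,70,20),c1(403,390)),("top",(112,-70,20),c1(628,108)),("top",(-112,-70,20),c1(598,405)),
("top",(45,-32,42),c1(572,186)),("top",(45,-58,42),c1(607,188)),("top",(-45,-58,42),c1(592,316)),("top",(-45,-32,42),c1(556,312)),
("side",(112,70,15),c2(300,178)),("side",(-112,70,15),c2(592,271)),("side",(-112,-70,18),c2(662,138)),
("side",(45,-58,42),c2(458,65)),("side",(-45,-58,42),c2(572,97)),("side",(45,-32,42),c2(445,88)),("side",(-45,-32,42),c2(560,122))]
t,e=fit(T,[480,-180,.1]); print("tile",t.round(3));print(e.round(1).tolist())
print("rel",Ro.from_euler("z",-m[2]).apply([t[0]-m[0],t[1]-m[1],0]).round(1),t[2]-m[2])
# walnut roof centre (z 77), from top and side
print("walnut roof", tri(c1(487,230),c2(468,118)), "in plot0:",place(t,(0,25,77)))
a=lambda x,y:(92+x/6.009,170+y/6.009); b=lambda x,y:(180+(x-456.6)/4.29,295+y/4.29)
B=[("top",(sx*55,sy*55,14),p) for sx,sy,p in((1,1,a(240,57)),)] # unused order
for n,p,q in(("lens",a(200,192),b(706,95)),("boxBL",a(80,78),b(545,130)),):print(n,*tri(p,q))
# top face corners: match by direction
tc=[a(82,78),a(197,152),a(150,222),a(30,150)]; sc=[b(547,128),b(655,65),b(705,115),b(597,180)]
for i,p in enumerate(tc):
    print([ (tri(p,q)[0].round().tolist(),round(tri(p,q)[1],1)) for q in sc])
print("knobs",tri(a(165,112),b(603,82)),tri(a(92,215),b(680,175)))
print("base", [tri(p,q) for p,q in((a(240,57),b(537,358)),(a(387,152),b(680,255)),(a(292,300),b(782,373)))])
E
python3 fit0.py
```

```text
model [ 5.52957e+02 -1.57510e+01  6.00000e-03]
[[-0.0, -0.1], [0.4, 0.6], [0.0, 1.3], [0.7, 1.4], [1.1, -0.5], [0.1, 0.2], [0.0, -0.4], [-1.3, 1.2], [-0.5, 4.6], [1.3, 0.1], [-0.9, -0.3], [-0.9, 0.2]]
tile [ 5.59667e+02 -1.93327e+02 -1.19000e-01]
[[0.3, -1.8], [-0.4, 0.4], [0.1, -0.6], [-0.5, 1.8], [-0.4, 0.3], [-0.1, 0.7], [0.2, 0.3], [0.1, 0.2], [-0.7, 0.4], [0.5, 0.4], [0.4, -0.7], [-0.5, -0.6], [-0.0, -0.2], [-0.8, -0.6], [-0.3, -0.4]]
rel [   5.6 -177.6    0. ] -0.1254023376032579
walnut roof (array([ 564.93929062, -168.33936625,   78.56505034]), np.float64(1.2144876263830295)) in plot0: [ 562.63282946 -168.50385857   77.        ]
lens [505.67749833 422.76496411 264.85337668] 3.4712242377529012
boxBL [566.63639926 476.79602625 289.12225256] 0.32065402679950017
[([566.0, 476.0, 289.0], np.float64(0.1)), ([537.0, 453.0, 337.0], np.float64(19.6)), ([525.0, 461.0, 315.0], np.float64(31.3)), ([555.0, 483.0, 260.0], np.float64(11.4))]
[([560.0, 445.0, 235.0], np.float64(19.8)), ([529.0, 421.0, 280.0], np.float64(0.0)), ([517.0, 427.0, 250.0], np.float64(11.5)), ([548.0, 451.0, 197.0], np.float64(8.4))]
[([535.0, 462.0, 277.0], np.float64(30.7)), ([506.0, 437.0, 313.0], np.float64(10.9)), ([494.0, 443.0, 283.0], np.float64(0.4)), ([523.0, 468.0, 238.0], np.float64(19.3))]
[([541.0, 492.0, 326.0], np.float64(11.1)), ([513.0, 469.0, 367.0], np.float64(8.5)), ([501.0, 476.0, 343.0], np.float64(19.9)), ([529.0, 499.0, 296.0], np.float64(0.3))]
knobs (array([550.958451  , 437.48710664, 279.40980842]), np.float64(0.8812742044052493)) (array([497.00589408, 474.75706903, 274.80404609]), np.float64(1.0296629168455123))
base [(array([608.76186087, 484.69282218,   4.75086029]), np.float64(0.6365567466636157)), (array([549.64975415, 395.85045788,   1.34135194]), np.float64(1.317491205289099)), (array([461.28048706, 452.08763582,   4.5309508 ]), np.float64(0.7167256215114538))]
```

Run:
```python
import cv2,numpy as np
def crop(n,x,y,w,h,s):
    im=cv2.imread(f"pics/{n}0.png")
    c=cv2.resize(im[y:y+h,x:x+w],None,fx=s,fy=s,interpolation=cv2.INTER_CUBIC); c=cv2.convertScaleAbs(c,alpha=1.3,beta=15)
    for i in range(0,w,5):
        cv2.putText(c,str(x+i),(int((i+.5)*s),8),0,.3,(0,0,255),1); cv2.line(c,(int((i+.5)*s),8),(int((i+.5)*s),14),(0,0,255))
    for j in range(0,h,5):
        cv2.putText(c,str(y+j),(0,int((j+.5)*s)+4),0,.3,(0,0,255),1); cv2.line(c,(18,int((j+.5)*s)),(24,int((j+.5)*s)),(0,0,255))
    return c
a=crop("top",95,180,36,35,11); b=crop("side",198,303,46,43,8)
z=np.zeros((390,396+4+368,3),np.uint8); z[:385,:396]=a; z[:344,400:]=b
cv2.imwrite("pics/c4.png",z)
```

```text
(no output)
```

View pics/c4.png

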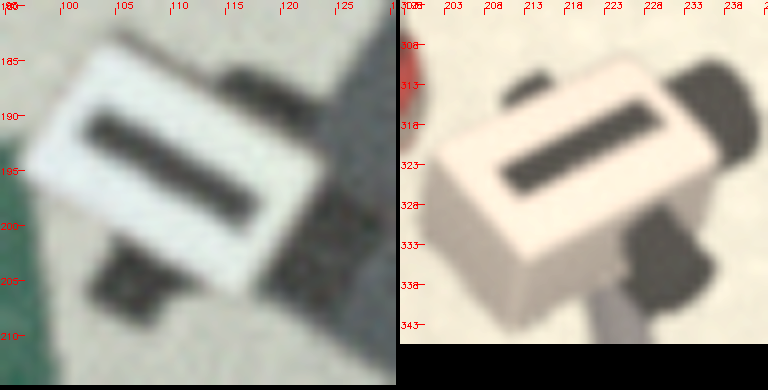

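```bash
cat > cam.py <<'E'
from h import *
a=lambda u,v:np.array([95+u/11-.5,180+v/11-.5]); b=lambda u,v:np.array([198+u/8-.5,303+v/8-.5])
# box corner local: s=(front/back, y, z) in camera axes; +x is backward
C=[("top",(1,-1,1),a(107,40)),("top",(-1,-1,1),a(326,165)),("top",(-1,1,1),a(243,297)),("top",(1,1,1),a(22,180)),
("side",(1,-1,1),b(228,52)),("side",(-1,-1,1),b(322,155)),("side",(-1,1,1),b(128,262)),("side",(1,1,1),b(35,148)),("side",(-1,1,-1),b(115,332)),("side",(1,1,-1),b(25,225))]
def Rc(q): return Ro.from_euler("ZY",[q[3],q[4]]).as_matrix() # local x -> (cos yaw cos p, .., -sin p)
def run(perm,name,q0):
    obs=[(n,C[i][1],uv) for (n,_,uv),i in zip(C,perm)]
    f=lambda q:np.concatenate([proj(n,q[:3]+Rc(q)@(np.array(s)*[35,23,18]))-uv for n,s,uv in obs])
    s=least_squares(f,q0,loss="soft_l1"); print(name,s.x.round(3),s.cost.round(2)); print(s.fun.reshape(-1,2).round(1).tolist()); return s.x
# side view: corners in image: top-left=(back,?)... top view: image up=+x world => y_cam sign: y axis = (-sin yaw, cos yaw)
# which triangulated: a0<->b(35,148), a1<->b(228,52), a2<->b(322,155), a3<->b(128,262)
C[4:]=[("side",C[1][1],b(228,52)),("side",C[2][1],b(322,155)),("side",C[3][1],b(128,262)),("side",C[0][1],b(35,148)),("side",(1,1,-1),b(115,332)),("side",(1,-1,-1),b(25,225))]
q=run(range(10),"box",[530,460,270,1.0,-.3])
R=Rc(q); print("xaxis",R[:,0],"box ctr")
print("lens tri",tri(a(340,263),b(335,118)))
for d in (40,50,60,70): 
    P=q[:3]-d*R[:,0]; print(d,P.round(1),(proj("top",P)-a(0,0))*11,(proj("side",P)-b(0,0))*8)
E
python3 cam.py
sed -i 's#(216+x/5,142+y/5)#(215.6+x/5,141.6+y/5)#;s#(190+x/5,170+y/5)#(189.6+x/5,169.6+y/5)#' fit0.py; python3 fit0.py | head -6
```

```text
box [ 5.30828e+02  4.62666e+02  2.77335e+02  1.01400e+00 -3.10000e-01] 6.42
[[-0.1, -0.4], [1.3, 0.6], [0.6, 1.5], [-0.7, 0.1], [0.4, -1.0], [1.2, -0.4], [0.1, -0.2], [-0.9, -0.3], [-0.7, 1.9], [-1.8, 1.0]]
xaxis [0.50314927 0.80845727 0.30534843] box ctr
lens tri (array([501.98411071, 422.38072911, 265.28277865]), np.float64(2.8706057372284803))
40 [510.7 430.3 265.1] [315.03935793 245.56288788] [283.92773723 132.89543615]
50 [505.7 422.2 262.1] [347.48237343 264.14143988] [311.13281738 118.53588304]
60 [500.6 414.2 259. ] [379.79672494 282.6463122 ] [338.00632043 104.35134499]
70 [495.6 406.1 256. ] [411.98317633 301.0779423 ] [364.55427159  90.33864176]
model [ 5.54485e+02 -1.53670e+01  7.00000e-03]
[[0.2, -0.2], [0.8, 0.6], [0.4, 1.3], [1.0, 1.4], [1.4, -0.5], [0.3, 0.2], [-0.1, 0.0], [-1.3, 1.6], [-0.6, 5.0], [1.3, 0.5], [-1.0, 0.0], [-1.0, 0.6]]
tile [ 5.61188e+02 -1.92690e+02 -1.17000e-01]
[[0.4, -1.7], [-0.1, 0.4], [0.3, -0.7], [-0.2, 1.7], [-0.2, 0.2], [0.1, 0.6], [0.5, 0.2], [0.3, 0.2], [-0.7, 0.9], [0.5, 0.9], [0.4, -0.3], [-0.6, -0.2], [-0.1, 0.2], [-0.8, -0.1], [-0.4, -0.0]]
rel [   5.5 -177.4    0. ] -0.1244632557655113
walnut roof (array([ 565.9571126 , -166.69353823,   81.80188701]), np.float64(1.2560637246213493)) in plot0: [ 564.11730611 -167.86193153   77.        ]
```

```bash
cat > geo.py <<'E'
from h import *
M=np.array([554.5,-15.4,.007]); T=np.array([561.2,-192.7,-.117])
lens=np.array([506,422.5,262.]); Rl=Ro.from_euler("ZY",[1.005,-.31]).as_matrix()
front=lens-150*Rl[:,0]; F=front-Rl@[27,0,34]   # building origin
def tool(R,s): return quat(np.c_[np.cross(s*R[:,1],-R[:,2]),s*R[:,1],-R[:,2]])
E
python3 - <<'E'
from geo import *
print(front,F)
for s in(1,-1):
    print("grip",s,r.inverse_kinematics(place(T,(0,-60,150)),down(T[2]+s*np.pi/2)))
    print("home",s,r.inverse_kinematics(place(M,(0,-45,23)),down(M[2]+s*np.pi/2)))
    Rb=Ro.from_euler("z",M[2]+np.pi).as_matrix()
    print("waln",s,r.inverse_kinematics(place(M,(0,25,44)),tool(Rb,s)))
    print("show",s,r.inverse_kinematics(F+Rl@[0,0,27],tool(Rl,s)))
E
```

```text
[429.41977951 301.9114331  216.24120453] [421.19564337 288.96113361 175.62527997]
grip 1 [ 0.81992757  0.65835017 -0.66551475  1.68766923  0.47783226  0.96404132
  1.43093733]
home 1 [ 0.52661872  0.8061086  -0.67573999  1.86578811  0.73557275  0.73775526
  1.00766368]
waln 1 [ 0.084323    0.66199721 -0.23999282  1.89240992  0.25540026  0.6167038
 -1.88001471]
show 1 [ 0.29904372  0.37792759 -1.05400889  2.13355923  0.44279207  0.55314404
  1.55352455]
grip -1 [ 0.42318415  0.5636991  -0.09618882  1.71311708  0.06730398  0.86798512
 -1.38953188]
home -1 [ 0.1207613   0.69324306 -0.1223112   1.89038467  0.14579829  0.56646733
 -1.66058158]
waln -1 [ 0.45787316  0.79315642 -0.75747315  1.8702641   0.75756999  0.79305244
  0.86395875]
show -1 [ 0.02509048  0.27315087 -0.71141211  2.14477856  0.14324612  0.49932658
 -1.32330272]
```

Run:
```python
from geo import *
q=down(T[2]+np.pi/2)
r.movep(place(T,(0,-61,140)),q)
print(r.move_l(place(T,(0,-61,24)),q,120,15), r.state()["tool_pos"])
r.clamp()
s=r.state(); print(s["clock"],s["tool_pos"],s["gripper_width"],s["grasp_force"],s["ft_force"])
cv2.imwrite("pics/s1.png",cv2.resize(r.capture("side")[150:300,180:380],None,fx=4,fy=4,interpolation=2))
```

```text
False [ 554.81222189 -253.47028449   24.77023803]
3.7917 [ 555.12231402 -252.12488492   24.79869674] 24.38903634782468 60.41888415813446 [0.16928301 5.01448878 5.71151118]
```

View pics/s1.png

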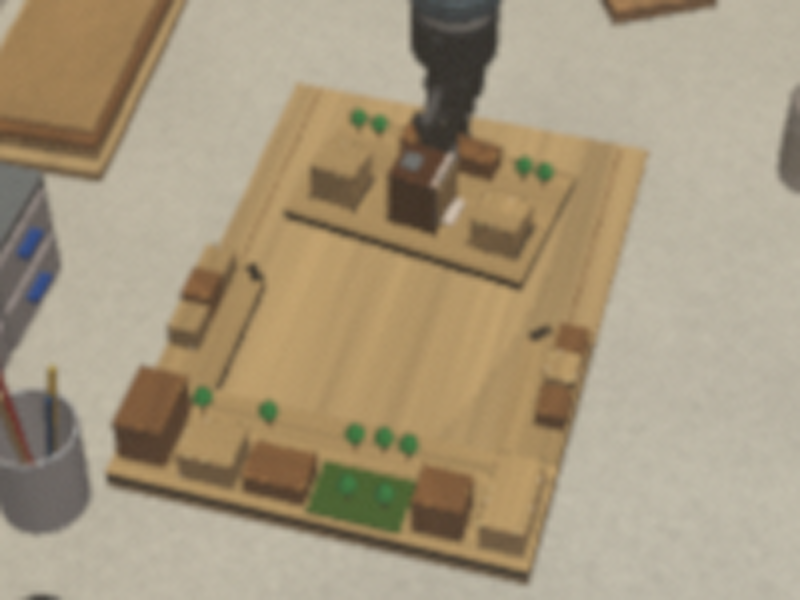

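The walnut and both houses are still standing (walnut at about (425,185) in the crop), and the terrace is gripped. Now I align the tile and slide it in under force watch.

```bash
cat > slide.py <<'E'
from geo import *
q=down(M[2]+np.pi/2)
def go(y,x=0,v=60,th=20):
    h=r.move_l(place(M,(x,y-45,24.5)),q,v,th); s=r.state()
    d=Ro.from_euler("z",-M[2]).apply(s["tool_pos"]-[M[0],M[1],0])
    print(y,h,"tile",(d+[0,45,0]).round(2),"F",s["ft_force"].round(1),"tq",s["torque"].round(2),"w",round(s["gripper_width"],1),round(s["clock"],1)); return h
E
python3 - <<'E'
from slide import *
go(-150,0,60,40)
if not go(-90): go(-50)
E
```

```text
-150 False tile [   0.24 -149.78   24.79] F [ 1.1 -2.6  6.6] tq [-0.34 -0.06  0.04] w 24.6 4.7
-90 False tile [ 6.000e-02 -9.070e+01  2.478e+01] F [-0.1 -3.8  6.2] tq [-0.71 -0.02 -0.03] w 24.7 5.9
-50 False tile [ 4.000e-02 -5.015e+01  2.478e+01] F [-0.9 -2.2  6.9] tq [-0.49  0.02  0.02] w 24.2 6.7
```

Run:
```python
from slide import *
if not go(-12,0,50,20): go(6,0,20,15)
r.hold(.3); s=r.state(); print(s["tool_pos"],s["ft_force"])
cv2.imwrite("pics/t2.png",cv2.resize(r.capture("top")[135:250,215:365],None,fx=5,fy=5,interpolation=2))
```

```text
-12 False tile [  0.   -12.79  24.78] F [-0.2 -4.1  6.6] tq [-0.71 -0.02  0.02] w 24.8 7.6
6 False tile [ 0.26  1.71 24.78] F [  1.5 -11.9   8.4] tq [-1.99 -0.19  0.3 ] w 24.4 8.6
[555.07431832 -58.68419852  24.78809684] [  1.29672706 -11.87197304   8.24062572]
```

View pics/t2.png

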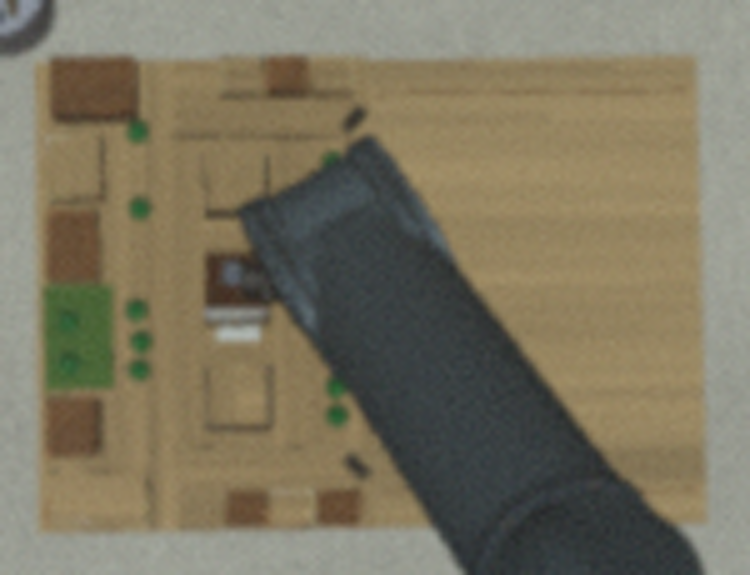

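The walnut front (white line and canopy at crop (238,325)) again faces model -x. The tile looks home. I'll press once more to confirm the end stop, hold, release, then back off in -y before lifting, because the open front finger comes close to the walnut's side wall.

Run:
```python
from slide import *
go(8,0,20,12); r.hold(.6)
s=r.state(); c0=s["clock"]; p=s["tool_pos"]; print(p,s["ft_force"])
r.move_l(p,q,20); s=r.state(); print("relaxed",s["ft_force"])
c0=r.state()["clock"]; r.ungrasp(); s=r.state(); print("open",s["clock"]-c0,s["gripper_width"],s["ft_force"])
p=s["tool_pos"]; r.move_l(p+Ro.from_euler("z",M[2]).apply([0,-14,0]),q,30)
p=r.state()["tool_pos"]; r.move_l([p[0],p[1],130],q,100); s=r.state(); print(s["clock"],s["ft_force"])
r.move_l([p[0],p[1]-130,200],q,200)
t=r.capture("top")[145:245,215:345];sd=r.capture("side")[160:300,195:345]
cv2.imwrite("pics/f3.png",np.hstack([cv2.resize(t,(420,323),interpolation=2),cv2.resize(sd[:,:],(346,323),interpolation=2)]))
cv2.imwrite("pics/t3full.png",r.capture("top"));cv2.imwrite("pics/s3full.png",r.capture("side"))
```

```text
8 False tile [ 0.26  1.75 24.79] F [  0.6 -16.    9.5] tq [-2.7  -0.2   0.35] w 24.1 9.2
[555.08284893 -58.63780367  24.78366521] [  0.85802678 -16.76630082   8.43425432]
relaxed [ 1.64649482 -3.59486068  5.19942585]
open 0.6166999999999998 85.37497591281708 [-0.88107614  0.45626741 -0.1618855 ]
12.725 [-0.54696602  0.22278834  0.73996092]
```

View pics/f3.png

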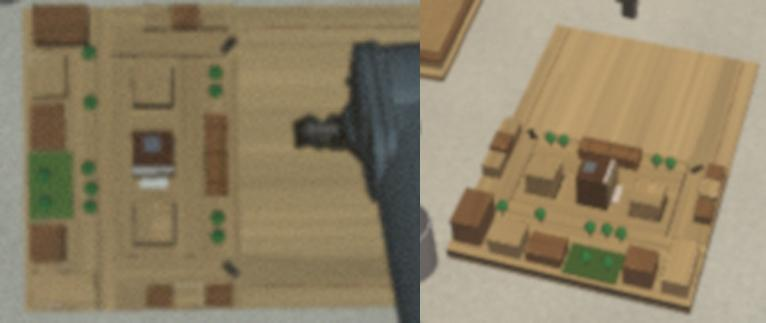

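The tile is hard against the end stop at y = 1.75 by my estimate, so the true value is about 0.5. In the views all three buildings stand upright in their plots, with the walnut at top crop (152,148). Now I grasp the walnut along the tile's y.

Run:
```python
from slide import *
P=lambda z:place(M,(.3,26.3,z))
pre=F-45*Rl[:,0]+[0,0,30]; qs=tool(Rl,-1)
print(r.inverse_kinematics(pre+Rl@[0,0,27],qs))
r.movep(P(150),q); print(r.move_l(P(44),q,100,12), r.state()["tool_pos"])
r.clamp(); s=r.state(); print(s["clock"],s["gripper_width"],s["grasp_force"],s["ft_force"],s["tool_pos"])
h=r.move_l(P(70),q,40); s=r.state(); print(h,s["gripper_width"],s["grasp_force"],s["ft_force"])
r.move_l(P(210),q,120); s=r.state(); print(s["joint_positions"],s["gripper_width"],s["clock"])
cv2.imwrite("pics/s4full.png",r.capture("side"));cv2.imwrite("pics/t4full.png",r.capture("top"))
```

```text
[ 0.05651336  0.1579789  -0.65846989  2.21051983 -0.05833715  0.52267132
 -1.10150263]
False [555.16177336  11.02474644  44.60795859]
16.375 43.089976511967215 61.77376985549927 [-1.12659075 -0.47971547  4.39452205] [555.11666008  10.95830049  44.51529893]
False 43.09903858938042 61.338186264038086 [ 0.40300805 -0.33797202 -1.04292727]
[ 0.48301823  0.51805019 -0.77790638  1.78163622  0.42045698  1.01724594
  1.12161111] 43.21068090893684 18.4917
```

Run:
```python
from slide import *
qs=tool(Rl,-1); tip=F+Rl@[0,0,27.5]
r.movep(tip-45*Rl[:,0]+[0,0,30],qs); print(r.state()["clock"])
print(r.move_l(tip,qs,60,10)); r.hold(.5); s=r.state(); print(s["clock"],s["tool_pos"],tip,s["gripper_width"],s["grasp_force"],abs(s["qd"]).max())
t=r.capture("top");sd=r.capture("side")
cv2.imwrite("pics/f5.png",np.hstack([cv2.resize(t[140:260,90:240],(400,320),interpolation=2),cv2.resize(sd[180:420,170:370],(400,480),interpolation=2)[:320]*1]) if 0 else np.hstack([cv2.resize(t[130:270,90:230],(400,400),interpolation=2),cv2.resize(sd[200:370,180:350],(400,400),interpolation=2)]))
```

```text
20.4917
False
21.9083 [416.72826252 281.81163494 201.84768218] [416.69833903 281.8793639  201.81445315] 43.34007415163187 61.078187227249146 0.001610060461553182
```

View pics/f5.png

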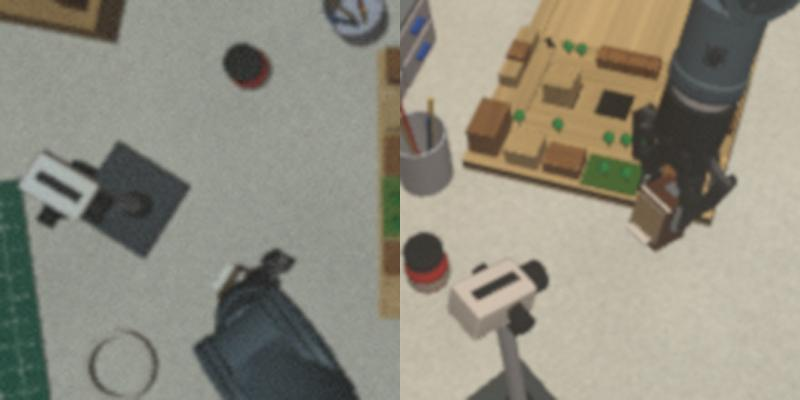

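The held walnut is at side crop (655,210), with its slatted front towards the lens. The plot at (615,103) is empty and the visible house still stands. The other checks I'll do numerically.

Run:
```python
from geo import *
Rm=Ro.from_quat(r.state()["tool_rot"][[1,2,3,0]]).as_matrix(); print("pred front side",proj("side",front),"top",proj("top",front),"seen side ~(288,289)")
a=cv2.imread("pics/s3full.png"); b=r.capture("side"); c=cv2.imread("pics/s4full.png"); T3=cv2.imread("pics/t3full.png");tn=r.capture("top")
def m(n,A,B,mod,w=9):
    u,v=proj(n,place(M,mod)).astype(int); t=A[v-w:v+w,u-w:u+w]; S=B[v-w-6:v+w+6,u-w-6:u+w+6]
    R=cv2.matchTemplate(S,t,cv2.TM_CCOEFF_NORMED); _,mx,_,l=cv2.minMaxLoc(R); return round(mx,2),(l[0]-6,l[1]-6)
for nm,p in(("house+x",(76,26,35)),("house-x",(-76,26,35)),("terrace",(0,-45,42)),("base building",(60,140,30))):
    print(nm,"s4",m("side",a,c,p),"s now",m("side",a,b,p),"top now",m("top",T3,tn,p))
```

```text
pred front side [283.01399574 293.19758441] top [168.66773289 228.31423042] seen side ~(288,289)
house+x s4 (1.0, (0, 0)) s now (1.0, (0, 0)) top now (0.97, (0, 0))
house-x s4 (1.0, (0, 0)) s now (0.67, (-6, -2)) top now (0.95, (0, 0))
terrace s4 (0.84, (5, 1)) s now (0.88, (1, 0)) top now (0.98, (0, 0))
base building s4 (1.0, (0, 0)) s now (1.0, (0, 0)) top now (0.99, (0, 0))
```

Run:
```python
from geo import *
cr=lambda p:((np.array(p)-[180,200])*400/170+[400,0]).round()
for nm,l in (("slat TL",(27,-20,56)),("TR",(27,20,56)),("BL",(27,-20,12)),("BR",(27,20,12)),("canopy",(31,0,11)),("roof F-",(22,-22,60)),("roof F+",(22,22,60)),("base",(-22,22,0)),("bF+",(22,22,0))):
    print(nm,cr(proj("side",F+Rl@np.array(l))))
b=r.capture("side")[270:310,265:310].astype(int)
w=(b.min(2)>150); v,u=np.nonzero(w); print("white",np.c_[u+265,v+270].tolist()[:60])
g=b.sum(2)//3
for row in g[8:38,6:40:1]: print(" ".join(f"{x:3d}" for x in row))
```

```text
slat TL [635. 193.]
TR [660. 217.]
BL [625. 222.]
BR [650. 246.]
canopy [635. 236.]
roof F- [638. 187.]
roof F+ [666. 214.]
base [680. 237.]
bF+ [652. 253.]
white [[265, 286], [266, 286], [265, 287], [266, 287], [267, 287], [268, 287], [269, 287], [270, 287], [265, 288], [266, 288], [267, 288], [268, 288], [269, 288], [270, 288], [271, 288], [272, 288], [273, 288], [274, 288], [265, 289], [266, 289], [267, 289], [268, 289], [269, 289], [270, 289], [271, 289], [272, 289], [273, 289], [274, 289], [275, 289], [276, 289], [277, 289], [265, 290], [266, 290], [267, 290], [268, 290], [269, 290], [270, 290], [271, 290], [272, 290], [273, 290], [274, 290], [275, 290], [276, 290], [277, 290], [265, 291], [266, 291], [267, 291], [268, 291], [269, 291], [270, 291], [271, 291], [272, 291], [273, 291], [274, 291], [275, 291], [276, 291], [277, 291], [265, 292], [266, 292], [267, 292]]
 77  77  76  76  75  78  78  78  75  73  68  88 109  98  70  65  67  69  68  68  69  77  87  98 105 104  82  56  53  54  54  55  55  56
 76  76  76  76  76  75  76  76  74  71  67  96 137 132  94  73  69  66  66  67 
[... 3163 characters left out ...]
 180 181 182 181 179
181 181 180 178 179 178 179 178 177 177 172 165 164 152 117  83  78  77  68  63  65  69  92 125 149 168 179 181 181 181 181 183 181 179
179 181 180 177 178 179 179 177 176 176 175 172 168 157 126  89  73  66  65  69  87 102 135 164 175 178 180 183 183 181 182 182 179 178
177 180 179 177 179 179 178 177 178 178 177 175 176 176 164 128  91  73  77  97 131 152 168 180 181 179 182 182 184 184 184 182 178 177
178 178 179 179 179 177 177 176 178 180 177 175 176 179 180 166 137 113 127 146 165 177 182 182 182 181 181 181 185 185 184 180 178 176
178 180 179 178 180 178 177 178 180 179 177 176 176 179 180 180 170 158 163 172 176 179 184 184 184 181 181 182 183 184 184 180 176 176
```

The roof line and canopy lie within about 2 px (5 mm) of prediction. The tile and both houses have not moved.

```bash
python3 -c "
from workcell import r
print(r.sign_off())"
```

```text
the job is handed in; nothing more can be done
None
```

I handed the job in at about 22 s: the tile is home, both houses are in their plots, and the walnut building is held still about 150 mm from the lens with its front facing it, though the judge returned no verdict.

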